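# Swing the jig plate to its stop and pin it

## Robot

A 6-joint arm with a two-finger parallel gripper is mounted at the origin on a cart in front of the work surface, level with it; the furniture and walls round the work are solid. World frame = base frame: x ahead of the robot, y to its left, z up, the work surface at z = 0. Lengths are in mm, angles in degrees, forces in N, time in s.
With the tool pointing down it reaches from about 350 to 850 mm from the base axis. Payload 8.1 kg.
Tool frame: the origin (TCP) lies midway between the tips of the shut fingers; the grasp point (between the pads) lies 19 mm behind it; x points along the fingers, y is the direction in which the jaws open and shut, and the axes are right-handed (so a half turn about x gives the same grasp; the last joint's range is limited). The gripper opens to 85 mm and grips with 20 to 120 N. Pads are 22 mm wide; open, the fingers measure 114 mm over their backs; the gripper's body (76 mm by 85 mm) begins 54 mm behind the grasp point. The pads swing forward as they close: fully open they stand 13 mm farther back than shut.
Start: joints at [-75.825, 7.471, 85.268, -0, 87.261, -4.893], TCP at [196.035, -567.076, 231.292] pointing down, gripper open.
Joint ranges: [-169.43, 169.43], [-51.17, 129.36], [1.28, 143.12], [-76.62, 256.62], [0, 156.53], [-152.29, 152.29]. Speed limits (degrees/s): [136.94, 136.94, 159.86, 180, 180, 180].

## Interface

Orientations are given as [roll, pitch, yaw] about the fixed x, y, z axes, in that order (R = Rz(yaw) Ry(pitch) Rx(roll)).
In Python, from bench import r gives the robot as it stands.
- The arm moves only by the tool move_arm, never from a script. Its argument "deltas" is a list of rows, each a list of 2 entries, a list of its own where there are three numbers: the shift along the tool's x, y, z in mm, then the turn about the tool's x in degrees. A call has 1 to 12 rows; each row is the pose to reach, as a shift and turn from the pose measured when the call began, along the tool's axes at that moment; what a row does not reach only later rows make up. A row lasts 1/8 s, in which the tool goes at most 62.5 mm and 10.7 degrees, less where a joint would pass 70% of its speed; a pose out of reach is approached as far as the arm can. A call with a gripper value outside its range is refused whole. "jaw" is the opening, from -1 (shut) to 1 (fully open), set as the call begins (left out, the last holds). The fingers move at their own pace and stop on an object; "squeeze" is the grip in N (left out, the last holds). Time passes only in rows, so rows that repeat a pose let the fingers close. It gives the time, the measured TCP pose, the force and the opening at its end, in the units of the state.
- r.sense(): the state, without advancing time (a new reading comes with each control period).
- r.snapshot(name): name is "side" or "top" or "wrist"; returns (picture, depth): 420x560x3 uint8, red, green, blue; 420x560 float32, mm along the optical axis (not along the pixel's ray), 0 where there is no reading.
- r.get_calibration(name): a dict with "fovy" (degrees; the focal length in pixels is half the picture's height over the tangent of half this angle, whatever the lens; pixels are square), "cx", "cy" (the principal point, pixels), "position" and "attitude" of the camera in the world; the wrist camera has in their place "tool_from_camera" (4x4, takes a point from camera to tool coordinates, whose origin is the TCP and whose axes are the tool frame's). Camera axes: x right, y down, z forward; pixel columns grow to the right and rows downward; lengths in mm; the calibration is good to about 2 mm. A picture is of the moment at which its call begins: read the wrist's pose just before it. get_calibration takes no time and is no camera call.
- r.hand_in(): hands the job in, once; it reports no verdict.
The state is a dict: "time": time; "joint_pos": joint angles; "qd": joint speeds; "joint_efforts": joint torques, N m; "tool_pos": TCP position; "tcp_rot": TCP orientation; "ft_force": force on the tool from outside, world axes, zero at the start; "wrist_torque": the same for the moment, N m; "finger_gap": finger opening in mm.
Only numpy, scipy, OpenCV 4.12 (cv2) and the standard library are available. Lean on these libraries where they do the work, as an engineer would, in place of code of your own. Each camera call takes 0.05 s, during which the arm holds its last target. There are 200 camera calls.

## Task

Push the loose aluminium plate of the jig near its free corner so that it swings about its pivot screw until its edge comes home on the stop screw, and press it there gently for a moment: a light, steady push of around 7 N, never a shove. Then take the locating pin out of the wooden stand and put it down through the plate's open hole into the jig base, fully home with its head flat on the plate, and let go. Leave the beeswax, the brass doming cube and the pliers where they are.

Things in the scene. Friction and masses are not known exactly. Their poses are not given: they have to be found in the camera images.
- jig_base: dark steel base plate of the jig, 180 x 200 x 12 mm (x, y, z), fixed to the bench. Origin: centre of its underside; x points away from the robot (turned up to 0.25 rad either way), y to the left, z up. It carries the pivot screw, the stop block and a slot for the locating pin.
- pivot (a point): point on the pivot screw's axis at the base's top face (12 mm high), at base (15, -65) mm, axes as the base. The screw is 12 mm thick; its washer (25 mm wide) and head top out 38 mm above the bench and keep the plate from lifting off.
- base_slot (a point): centre, at the base's top face, of the slot through the base: 33 mm along base x by 16 mm along base y, at base (15, 27) mm. When the plate is home, the plate's open hole stands over it, wherever the stop screw is set.
- stop_block: dark steel block 24 x 32 x 28 mm fixed on the base. Origin: foot of its face towards the plate, at base (58, 20, 12) mm; axes as the base. Its 8 mm rubber-nosed stop screw (gives 0.5 mm per 10 N), 9 mm above the origin, points along -x, tip 15 to 31 mm out from the face: set differently each time and not measured, so feel for it. Pressed home: 2.5 N or more on it for 0.4 s; never over 12 N.
- swing_plate: bare aluminium plate 65 x 140 x 14 mm (x, y, z), 0.25 to 0.45 kg, on slide pads, turning about the pivot screw with light friction and 1.5 mm play; it stays where left. Origin: axis of its 13.5 mm pivot hole, underside (12 mm above the bench). It spans x -45 to +20, y -20 to +120 mm. Starts 0.3 to 0.5 rad counter-clockwise of home, free end towards the robot.
- push_point (a point): point on the plate's near long side close to its free corner, at plate (-45, 105, 7) mm, where to push (towards plate +x); sliding alone takes 1 to 3 N there, and the stop feels 0.5 to 1.2 times the push. Home means plate axes parallel to base axes within about 0.1 rad, as the stop is set: the far long side (x = +20 mm) then meets the stop screw at plate y = 85 mm.
- plate_hole (a point): centre of the plate's open hole at the plate's top face; the hole is 15 mm wide with a 2 mm chamfer, goes through the 14 mm plate, and lies at plate (0, 92, 14) mm
- pin_stand: fixed wooden block 60 x 60 x 34 mm with a 15 mm square hole, 28 mm deep, in the middle of its top, where the locating pin waits. Origin: centre of its underside.
- locating_pin: steel locating pin, about 0.11 kg, upright. Origin: centre of its head's underside (shoulder), z up; the shank, 12 mm thick with a tapered nose, runs from z = -24 to 0 mm, the knurled round head, 22 mm wide, from 0 to +28 mm. Grip it by the head. In the stand the shoulder rests on the stand's top; fully home it rests on the plate's top face, 26 mm above the bench.
- beeswax: yellow round cake of beeswax, 45 mm wide, 17 mm high, bystander. Origin: centre of its underside.
- dapping_block: brass doming cube, 50 mm, bystander. Origin: centre of its underside.
- pliers_teal: small pliers with teal handles, 90 x 131 x 13 mm, lying flat, bystander. Origin: centre of its underside.

How it is judged (in metres and radians):
On the way, in this order (a step that is already met when the one before it is completed fails the run):
1. the plate is swung home and pressed on the stop screw with at least 2.5 N (contact force between swing_plate and stop_block above 2.5 N and angle between the x axis of swing_plate and the x axis of jig_base, either way round below 0.12 rad), for 0.4 s.
2. the locating pin is lifted out of the stand (z of locating_pin in the frame of pin_stand above 0.06 m), for 0.1 s.
At the end, for the whole second after the job is handed in: the plate lies flat at its home heading (within 0.115 rad of the base), and the locating pin stands upright in its open hole, within 4 mm of the hole's centre and with its shoulder within 3 mm of the plate's top, both at rest and released (horizontal distance between locating_pin and plate_hole below 0.004 m and z of locating_pin in the frame of swing_plate below 0.017 m and angle between locating_pin's own z axis and vertical below 0.1 rad and angle between the x axis of swing_plate and the x axis of jig_base, either way round below 0.115 rad and angle between swing_plate's own z axis and vertical below 0.05 rad and linear speed of each of locating_pin, swing_plate below 0.02 m/s); the robot touches nothing.
It fails at once if the plate is shoved against the stop with more than 12 N (contact force between swing_plate and stop_block above 12 N).
It fails at once if a bystander is moved by more than 15 mm (distance of any of beeswax, dapping_block, pliers_teal from where it was at the start of the episode above 0.015 m).
It also fails if it takes over 64 s, if anything falls off the work surface, if the arm or the gripper's body presses on something with over 40 N, if the wrist force passes 120 N, or if a joint passes its speed limit or range.

## Working session

There is one attempt and no reset: what is moved stays moved. The work goes in short steps, Python scripts to look and compute and a tool call to move; the robot and the scene stay as the last step left them, time stands still between calls to the robot, and variables do not carry over. Pictures are saved under pics/ and viewed, about 8 in all and at most 12, crops included, and the job is handed in when it is done.

Besides the shell and the picture viewer there is one more tool, called as name(argument=value, ...), one argument or row to a line, values as JSON. move_arm: Moves the arm, as the interface text tells. Its arguments: {"type":"object","properties":{"deltas":{"type":"array","items":{"type":"array"}},"jaw":{"type":"number"},"squeeze":{"type":"number"}},"required":["deltas"]}

```bash
mkdir -p pics; ls; cat > h.py <<'E'
import numpy as np, cv2
from scipy.spatial.transform import Rotation as R
from bench import r
def pose():
    s=r.sense(); return np.array(s['tool_pos']), R.from_euler('xyz',s['tcp_rot'],degrees=True).as_matrix(), s
def cam(name):
    c=r.get_calibration(name); f=210/np.tan(np.radians(c['fovy'])/2)
    if name=='wrist':
        p,M,_=pose(); T=np.array(c['tool_from_camera']); return f,c['cx'],c['cy'],p+M@T[:3,3],M@T[:3,:3]
    a=np.array(c['attitude']); 
    A=a if a.shape==(3,3) else R.from_euler('xyz',a,degrees=True).as_matrix()
    return f,c['cx'],c['cy'],np.array(c['position']),A
def ray(C,uv,z):
    f,cx,cy,p,A=C; uv=np.atleast_2d(np.asarray(uv,float))
    d=np.c_[(uv[:,0]-cx)/f,(uv[:,1]-cy)/f,np.ones(len(uv))]@A.T
    return p+d*((z-p[2])/d[:,2])[:,None]
def cloud(C,D):
    f,cx,cy,p,A=C; v,u=np.mgrid[:420,:560]
    return np.dstack([(u-cx)/f*D,(v-cy)/f*D,D])@A.T+p
def proj(C,P):
    f,cx,cy,p,A=C; q=(np.atleast_2d(P)-p)@A; return np.c_[q[:,0]/q[:,2]*f+cx,q[:,1]/q[:,2]*f+cy]
E
python3 - <<'E'
from h import *
print(r.sense()); print(r.get_calibration('top')); print(r.get_calibration('side')); print(r.get_calibration('wrist'))
C=cam('top'); I,D=r.snapshot('top'); np.savez('top.npz',I=I,D=D); cv2.imwrite('pics/top.png',I[:,:,::-1])
C=cam('side'); I,D=r.snapshot('side'); np.savez('side.npz',I=I,D=D); cv2.imwrite('pics/side.png',I[:,:,::-1])
E
```

```text
pics
{'time': 0.0, 'joint_pos': array([-7.58260944e+01,  7.51437815e+00,  8.53288683e+01,  1.51715620e-03,
        8.72617828e+01, -4.89056327e+00]), 'qd': array([ 0.00787784,  0.0233366 ,  0.07806328, -0.04774486,  0.01132734,
        0.06060582]), 'joint_efforts': array([-9.72233756e-04, -5.69396746e+01, -5.00553417e+01, -4.74310127e-04,
        1.50825520e-02,  6.54132168e-05]), 'tool_pos': array([ 195.90010256, -566.54149634,  230.25598226]), 'tcp_rot': array([-95.71712975,  89.89495981, 103.34726529]), 'ft_force': array([0.01584534, 0.14275866, 0.2011568 ]), 'wrist_torque': array([ 0.03221743,  0.03064109, -0.06086377]), 'finger_gap': 85.307920978019}
{'fovy': 47.851084299133156, 'cx': 285.96895767098033, 'cy': 211.11068034886637, 'position': array([ 440.30631188,  205.63527435, 1162.2343384 ]), 'attitude': array([-175.79976943,    0.248483  ,  -88.57811595])}
{'fovy': 48.30818622943802, 'cx': 285.17823491286117, 'cy': 206.19683521852176, 'position': array([443.35730045, 904.6608591 , 679.9683373 ]), 'attitude': array([-130.77805864,   -0.8233326 , -173.72968694])}
{'fovy': 66.72386749226838, 'cx': 281.0948464814717, 'cy': 210.24513671916054, 'tool_from_camera': array([[ 7.52093019e-04, -2.92443042e-01,  9.56282647e-01,
        -1.42780235e+02],
       [ 9.99999425e-01, -5.10984958e-04, -9.42740710e-04,
         1.61274268e+00],
       [ 7.64344009e-04,  9.56282807e-01,  2.92442489e-01,
        -7.46277944e+01],
       [ 0.00000000e+00,  0.00000000e+00,  0.00000000e+00,
         1.00000000e+00]])}
```

View pics/top.png

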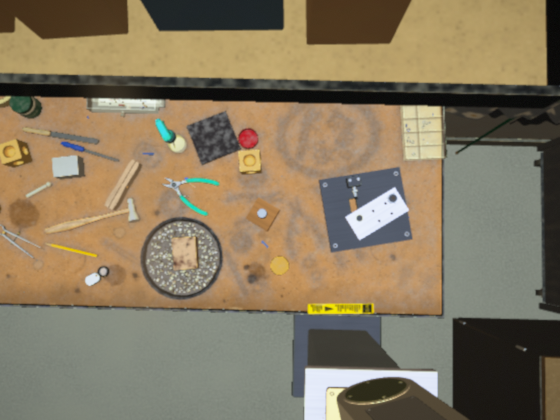

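View pics/side.png

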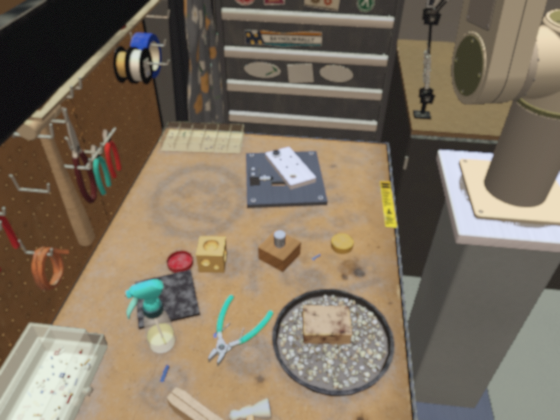

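The top view shows the dark jig base around (365,210), with the white plate running from its pivot at about (393,198) to its free end near (352,222). The stand and pin are at (263,214), the wax at (279,265) and the cube at (249,161). The side view agrees. Next I measure these.

```bash
python3 - <<'E'
from h import *
Z=np.load('top.npz'); I,D=Z['I'],Z['D']; C=cam('top'); P=cloud(C,D)
hsv=cv2.cvtColor(I,cv2.COLOR_RGB2HSV)
roi=np.zeros((420,560),bool); roi[160:260,312:420]=1
def big(m):
    n,l,s,c=cv2.connectedComponentsWithStats(m.astype(np.uint8)); k=1+np.argmax(s[1:,4]); return l==k
pl=big(roi&(hsv[...,2]>170)&(hsv[...,1]<50))
# base: not wood (low saturation) in roi
ba=big(roi&(hsv[...,1]<110)); 
def rect(m,z,name):
    c=max(cv2.findContours(m.astype(np.uint8),0,1)[0],key=cv2.contourArea)[:,0,:]
    w=ray(C,c,z)[:,:2].astype(np.float32); q=cv2.minAreaRect(w); print(name,q, cv2.boxPoints(q).round(1).tolist()); return q
rect(pl,26,'plate'); rect(ba,12,'base')
print('z plate',np.median(P[pl][:,2]))
# stand
roi=np.zeros((420,560),bool); roi[195:235,244:284]=1
top=roi&(P[...,2]>25)&(P[...,2]<45); rect(big(top),34,'stand')
pin=roi&(P[...,2]>50); v,u=np.nonzero(pin); print('pin px',u.mean(),v.mean(),len(u),ray(C,[[u.mean(),v.mean()]],62), np.median(P[pin],0))
m=I[:,:,2].astype(int)-I[:,:,0]; m=roi&(m>-10); v,u=np.nonzero(m); print('pin col',u.mean(),v.mean(),len(u),ray(C,[[u.mean(),v.mean()]],62))
# pivot screw (dark in plate)
for uv in [(393,198),(279,265),(249,161)]: print(uv,ray(C,[uv],30))
vis=cv2.resize(I[150:270,240:420],None,fx=4.4,fy=4.4,interpolation=cv2.INTER_CUBIC); cv2.imwrite('pics/crop.png',vis[:,:,::-1])
E
```

```text
plate ((524.0286865234375, -6.0661163330078125), (67.86048889160156, 142.30726623535156), 32.29866409301758) [[457.29998779296875, 35.900001525878906], [533.4000244140625, -84.30000305175781], [590.7000122070312, -48.099998474121094], [514.7000122070312, 72.19999694824219]]
base ((534.1986694335938, 18.247756958007812), (241.96041870117188, 263.20916748046875), 1.3764417171478271) [[410.1000061035156, 146.89999389648438], [416.3999938964844, -116.19999694824219], [658.2999877929688, -110.4000015258789], [652.0, 152.6999969482422]]
z plate 25.36606948537201
stand ((514.4717407226562, 270.2138977050781), (60.674991607666016, 59.83256149291992), 61.096107482910156) [[473.6000061035156, 258.1000061035156], [526.0, 229.1999969482422], [555.2999877929688, 282.29998779296875], [502.8999938964844, 311.20001220703125]]
pin px 261.9605263157895 213.19736842105263 76 [[514.71910228 268.2256202   62.        ]] [512.91866315 270.42395414  61.27285844]
pin col 261.67164179104475 212.98507462686567 67 [[515.19834288 268.91300093  62.        ]]
(393, 198) [[561.160495   -43.52565892  30.        ]]
(279, 265) [[394.40517393 225.99101283  30.        ]]
(249, 161) [[642.58642488 304.99434829  30.        ]]
```

View pics/crop.png

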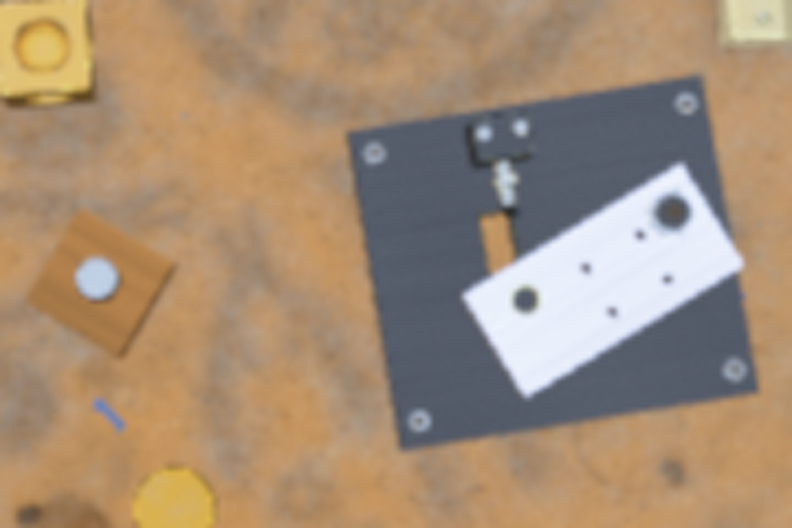

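Base corners in the crop: (347,132), (700,76), (758,391), (400,449). The stop screw tip is near (508,208) and the plate hole near (526,299). Now I compute the poses and the first move.

```bash
python3 - <<'E'
from h import *
C=cam('top'); px=lambda a:np.array(a)/4.4+[240,150]
b=ray(C,px([(347,132),(700,76),(758,391),(400,449)]),12)[:,:2]
print(b.round(1), [np.linalg.norm(b[i]-b[i-1]).round(1) for i in range(4)])
o=b.mean(0); x=(b[0]-b[3]+b[1]-b[2]); a=np.arctan2(x[1],x[0]); yv=(b[0]-b[1]+b[3]-b[2]); print('o',o,'yaw',np.degrees(a),'yaw from y',np.degrees(np.arctan2(-yv[0],yv[1])))
Rb=np.array([[np.cos(a),-np.sin(a)],[np.sin(a),np.cos(a)]])
W=lambda p:o+Rb@np.array(p)
piv=W((15,-65)); print('pivot',piv,'seen',ray(C,px([(673,212)]),38), 'slot',W((15,27)))
ap=np.radians(32.3); Rp=np.array([[np.cos(ap),-np.sin(ap)],[np.sin(ap),np.cos(ap)]])
print('angle to base',np.degrees(ap-a),'push',piv+Rp@[-45,105],'hole',piv+Rp@[0,92],'seen',ray(C,px([(526,299)]),26))
print('tip base',Rb.T@(ray(C,px([(510,208)]),21)[0,:2]-o), 'block',Rb.T@(ray(C,px([(500,163)]),40)[0,:2]-o))
p,M,s=pose(); print('tool axes cols',M.round(3))
E
```

```text
[[602.9 134.1]
 [639.1 -61.8]
 [464.7 -95. ]
 [428.  101.5]] [np.float64(178.0), np.float64(199.2), np.float64(177.5), np.float64(199.9)]
o [533.68604542  19.72655008] yaw 10.664827187979876 yaw from y 10.526546566168873
pivot [560.45606348 -41.37472759] seen [[559.86838004 -41.66054333  38.        ]] slot [543.43023318  49.03611857]
angle to base 21.63517281202012 push [466.3122843   23.33190918] hole [511.29564733  36.38936107] seen [[511.4502001   35.48001797  26.        ]]
tip base [32.0631104  18.86712278] block [55.59413762 23.03006862]
tool axes cols [[-0.     0.327 -0.945]
 [ 0.002 -0.945 -0.327]
 [-1.    -0.002 -0.   ]]
```

move_arm(
  deltas=[
    [[130,-457,-426],7],
    [[130,-457,-426],7],
    [[130,-457,-426],7],
    [[130,-457,-426],7],
    [[130,-457,-426],7],
    [[130,-457,-426],7],
    [[130,-457,-426],7],
    [[130,-457,-426],7],
    [[130,-457,-426],7],
    [[130,-457,-426],7],
    [[130,-457,-426],7],
    [[130,-457,-426],7],
  ],
  jaw=-1,
)

```text
time: 1.6
tool_pos: [448.8, 5.2, 100.7]
tcp_rot: [-49.1, 89.9, 143.1]
ft_force: [0.1, -0.6, 0.1]
finger_gap: 0.1
```

move_arm(
  deltas=[
    [[50,0,0],0],
    [[84,0,0],0],
    [[84,0,0],0],
    [[84,0,0],0],
  ],
)

```text
time: 2.1
tool_pos: [449.0, 4.1, 17.9]
tcp_rot: [-54.9, 89.9, 137.2]
ft_force: [0.9, 0.2, 0.4]
finger_gap: -0.2
```

```bash
python3 - <<'E'
from h import *
I,D=r.snapshot('wrist'); cv2.imwrite('pics/w1.png',I[:,:,::-1]); print(r.sense()['tool_pos'],r.sense()['ft_force'])
E
```

```text
[449.48278473   4.30979411  18.24658895] [ 0.37050105 -0.55888457  0.22192853]
```

View pics/w1.png

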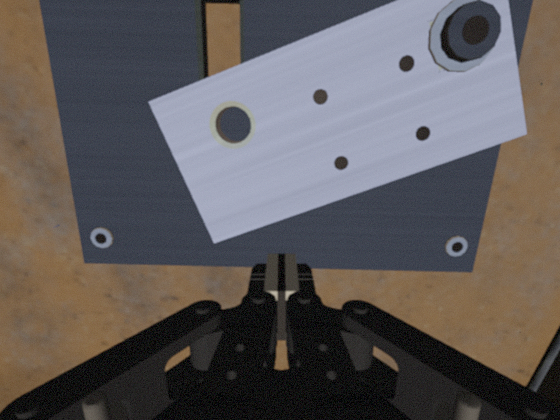

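The wrist view shows the fingertips at (282,258), in front of the plate's near side, with the free corner at (213,242). I push diagonally, following the corner's arc, and stop short of the stop screw.

move_arm(
  deltas=[
    [[1,-3,-3],0],
    [[1,-6,-6],0],
    [[1,-9,-9],0],
    [[1,-12,-12],0],
    [[1,-15,-15],0],
    [[1,-18,-18],0],
    [[1,-21,-21],0],
    [[1,-23,-23],0],
    [[1,-25,-25],0],
    [[1,-27,-27],0],
    [[1,-28,-29],0],
    [[1,-28,-30],0],
  ],
)

```text
time: 3.65
tool_pos: [472.8, 38.2, 17.2]
tcp_rot: [-79.7, 89.9, 112.4]
ft_force: [-1.6, 0.5, 0.8]
finger_gap: 0.1
```

```bash
python3 - <<'E'
from h import *
I,D=r.snapshot('wrist'); cv2.imwrite('pics/w2.png',I[:,:,::-1]); print(r.sense()['tool_pos'],r.sense()['ft_force'])
E
```

```text
[472.88516999  38.17038252  17.18881439] [-1.78980572  0.63419076 -0.10078762]
```

View pics/w2.png

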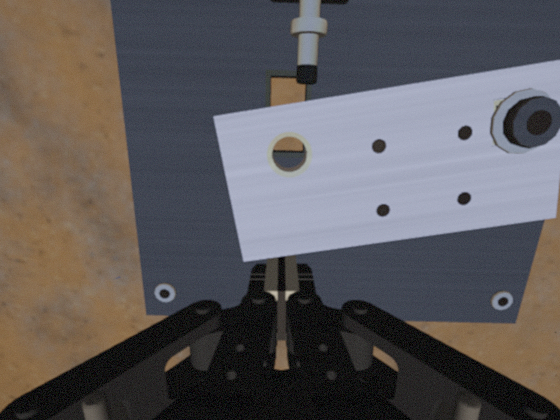

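The plate is following: its far edge is at v≈106 and the screw tip at (307,82), so about 9–10 mm of gap remains. I advance most of that.

move_arm(
  deltas=[
    [[0,-0.5,-2],0],
    [[0,-1,-4],0],
    [[0,-1,-5.5],0],
    [[0,-1.5,-7],0],
    [[0,-1.5,-8],0],
    [[0,-1.5,-8],0],
  ],
)

```text
time: 4.45
tool_pos: [480.5, 41.3, 17.2]
tcp_rot: [-91.1, 89.9, 101.0]
ft_force: [-0.4, 0.6, -0.6]
finger_gap: 0.1
```

move_arm(
  deltas=[
    [[0,0,-1],0],
    [[0,0,-2],0],
    [[0,0,-2],0],
  ],
)

```text
time: 4.82
tool_pos: [481.4, 41.7, 16.9]
tcp_rot: [-35.1, 89.8, 157.0]
ft_force: [-6.7, 0.3, 3.7]
finger_gap: -0.1
```

```bash
python3 - <<'E'
from h import *
for i in range(2):
    I,D=r.snapshot('wrist'); s=r.sense(); print(s['time'],s['tool_pos'],s['ft_force'])
cv2.imwrite('pics/w3.png',I[:,:,::-1])
E
```

```text
4.875 [481.42102306  41.70975592  16.91134097] [-7.55578965 -0.19538845  4.82790933]
4.925 [481.45000497  41.70044021  16.94160301] [-6.96310564  0.44872255  3.7757297 ]
```

View pics/w3.png

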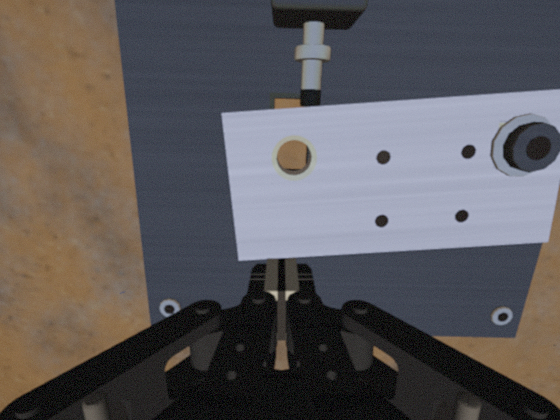

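The plate is on the screw tip at (310,100) with about 7 N of steady push. Camera calls keep the last target, so I use them to hold the press for another 0.8 s.

```bash
python3 - <<'E'
from h import *
for i in range(16):
    r.snapshot('wrist'); s=r.sense(); print(round(s['time'],2),s['tool_pos'].round(2),s['ft_force'].round(1))
E
```

```text
4.97 [481.46  41.72  16.94] [-5.4  0.2  3.9]
5.03 [481.43  41.73  16.94] [-6.6 -0.7  3.2]
5.08 [481.47  41.72  16.96] [-6.3 -0.2  4. ]
5.12 [481.41  41.7   16.92] [-6.8  0.5  3.5]
5.17 [481.41  41.71  16.91] [-6.9 -0.2  4.1]
5.22 [481.42  41.71  16.92] [-6.8  0.3  3.3]
5.28 [481.41  41.71  16.92] [-6.5 -0.2  4.1]
5.33 [481.47  41.73  16.94] [-6.6 -0.2  3.7]
5.38 [481.42  41.72  16.92] [-6.6  0.3  3.7]
5.42 [481.44  41.71  16.94] [-6.4  0.5  3.6]
5.47 [481.42  41.68  16.92] [-6.4  0.6  2.5]
5.53 [481.42  41.73  16.93] [-6.5  0.3  4.9]
5.58 [481.46  41.71  16.95] [-7.1  0.3  3.5]
5.62 [481.41  41.73  16.91] [-7.   0.9  3.7]
5.67 [481.42  41.73  16.92] [-6.7  0.4  4.4]
5.72 [481.42  41.73  16.93] [-6.6 -0.3  3.8]
```

move_arm(
  deltas=[
    [[0,0,10],0],
    [[0,0,25],0],
    [[-50,0,25],0],
    [[-105,-20,10],0],
    [[-115,-80,-20],0],
    [[-115,-140,-50],0],
    [[-115,-190,-70],0],
    [[-115,-215,-81],0],
    [[-115,-215,-81],0],
    [[-115,-215,-81],0],
    [[-115,-215,-81],0],
  ],
)

```text
time: 7.1
tool_pos: [515.7, 267.6, 132.1]
tcp_rot: [-31.5, 89.8, 160.6]
ft_force: [-0.1, 0.1, 0.1]
finger_gap: 0.0
```

move_arm(
  deltas=[
    [[0,0,0],0],
    [[0,0,0],0],
    [[0,0,0],0],
    [[0,0,0],0],
  ],
  jaw=1,
  squeeze=40,
)

```text
time: 7.6
tool_pos: [515.7, 267.5, 132.1]
tcp_rot: [-32.6, 89.8, 159.4]
ft_force: [0.7, -0.1, 0.6]
finger_gap: 72.3
```

```bash
python3 - <<'E'
from h import *
C=cam('wrist'); I,D=r.snapshot('wrist'); cv2.imwrite('pics/w4.png',I[:,:,::-1]); P=cloud(C,D); s=r.sense(); print(s['tool_pos'],s['ft_force'])
print('pin guess px',proj(C,[[515,269,62]]))
X=P[...,:2]-[515,269]; m=(np.hypot(X[...,0],X[...,1])<25)&(P[...,2]>50)&(P[...,2]<75)
q=P[m]; print(m.sum(), q.mean(0)); v,u=np.nonzero(m); (c,rad)=cv2.minEnclosingCircle(np.c_[u,v].astype(np.float32)); print(c,rad,ray(C,[c],62))
# plate hole from top camera
C=cam('top'); I,D=r.snapshot('top'); np.savez('top2.npz',I=I)
E
```

```text
[515.74022166 267.55313312 132.13784034] [ 0.08292946 -0.39859936 -0.40535538]
pin guess px [[277.02287886 223.6961693 ]]
831 [518.78561712 270.04340818  61.0408266 ]
(276.5, 217.65151977539062) 16.71903419494629 [[519.33423629 270.28069402  62.        ]]
```

View pics/w4.png

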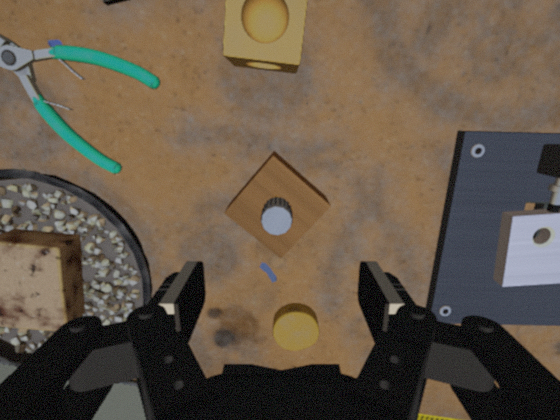

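The pin head is at (277,218), centred between the jaws, about 2–3 mm off. I descend partway and look again.

move_arm(
  deltas=[
    [[40,-2,-3],0],
    [[62,-2,-3],0],
    [[62,-2,-3],0],
    [[62,-2,-3],0],
  ],
)

```text
time: 8.2
tool_pos: [518.7, 270.5, 71.2]
tcp_rot: [-57.3, 89.9, 134.7]
ft_force: [0.6, 0.2, -0.7]
finger_gap: 85.4
```

```bash
python3 - <<'E'
from h import *
C=cam('wrist'); I,D=r.snapshot('wrist'); cv2.imwrite('pics/w5.png',I[:,:,::-1]); P=cloud(C,D); p,M,s=pose(); print(s['tool_pos'])
X=P[...,:2]-[517,269]; m=(np.hypot(X[...,0],X[...,1])<20)&(P[...,2]>57)&(P[...,2]<68)
v,u=np.nonzero(m); (c,rad)=cv2.minEnclosingCircle(np.c_[u,v].astype(np.float32)); w=ray(C,[c],62)[0]; print(m.sum(),c,rad,w,'tool',(w-p)@M, (P[m].mean(0)-p)@M)
C=cam('top'); I=np.load('top2.npz')['I']
hsv=cv2.cvtColor(I,cv2.COLOR_RGB2HSV); roi=np.zeros((420,560),np.uint8); roi[160:260,312:420]=1
pl=((roi>0)&(hsv[...,2]>170)&(hsv[...,1]<50)).astype(np.uint8)
c=max(cv2.findContours(pl,0,1)[0],key=cv2.contourArea)[:,0,:]; q=cv2.minAreaRect(ray(C,c,26)[:,:2].astype(np.float32)); print(q)
E
```

```text
[519.08808286 270.66485684  71.71727212]
1325 (279.1654052734375, 261.25311279296875) 21.368614196777344 [519.13195733 270.2127365   62.        ] tool [9.71642796 0.46916133 0.05128871] [9.95377235 0.47457335 0.7485022 ]
((536.2241821289062, 2.6960830688476562), (66.6458969116211, 141.48277282714844), 15.967772483825684)
```

View pics/w5.png

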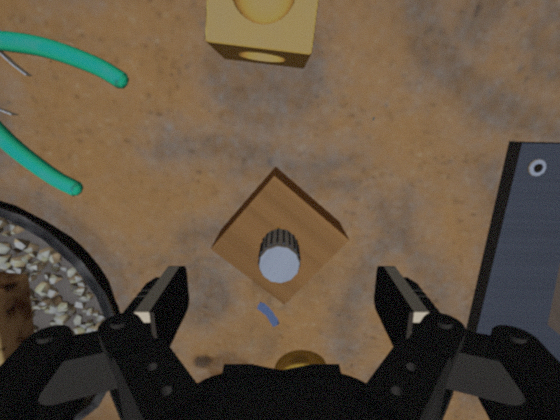

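The pin is centred under the TCP, about 0.5 mm off. I go down and grip.

move_arm(
  deltas=[
    [[20,0.5,0],0],
    [[33.5,0.5,0],0],
    [[33.5,0.5,0],0],
    [[33.5,0.5,0],0],
  ],
)

```text
time: 8.75
tool_pos: [519.1, 270.2, 38.0]
tcp_rot: [-74.8, 89.9, 117.3]
ft_force: [0.6, -0.3, 0.9]
finger_gap: 85.4
```

move_arm(
  deltas=[
    [[0,0,0],0],
    [[0,0,0],0],
    [[0,0,0],0],
    [[0,0,0],0],
    [[0,0,0],0],
    [[0,0,0],0],
    [[0,0,0],0],
    [[0,0,0],0],
  ],
  jaw=-1,
  squeeze=50,
)

```text
time: 9.75
tool_pos: [519.4, 270.4, 38.5]
tcp_rot: [-94.1, 89.9, 98.0]
ft_force: [0.2, -0.2, 5.3]
finger_gap: 20.3
```

move_arm(
  deltas=[
    [[-20,0,0],0],
    [[-60,0,0],0],
    [[-100,0,0],0],
    [[-100,0,0],0],
    [[-100,0,0],0],
  ],
)

```text
time: 10.38
tool_pos: [518.9, 269.9, 137.9]
tcp_rot: [-65.8, 89.9, 126.3]
ft_force: [-0.2, 0.1, -1.6]
finger_gap: 20.1
```

```bash
python3 - <<'E'
from h import *
p,M,s=pose(); print(s['tool_pos'],s['finger_gap'],s['ft_force'],M.round(3).tolist())
I,D=r.snapshot('wrist'); J,_=r.snapshot('side')
out=np.hstack([cv2.resize(I[200:340,180:380],(560,392)),cv2.resize(J[170:280,230:340],(240,240))[:392] if 0 else cv2.copyMakeBorder(cv2.resize(J[150:270,220:340],(240,240)),0,152,0,0,cv2.BORDER_CONSTANT)])
cv2.imwrite('pics/w6.png',out[:,:,::-1])
b=np.radians(10.6);ap=b+np.radians(4)
for deg in (13,14.5,16):
    a=np.radians(deg);print(deg,np.array([560.2,-41.5])+np.array([-np.sin(a),np.cos(a)])*92)
E
```

```text
[518.9149911  269.90753343 137.94264202] 20.07722143697739 [-0.24071847  0.13043504 -1.59272692] [[-0.001, 0.209, -0.978], [0.001, -0.978, -0.209], [-1.0, -0.002, 0.001]]
13 [539.504503    48.14204596]
14.5 [537.16503963  47.56958291]
16 [534.84136326  46.93607603]
```

View pics/w6.png

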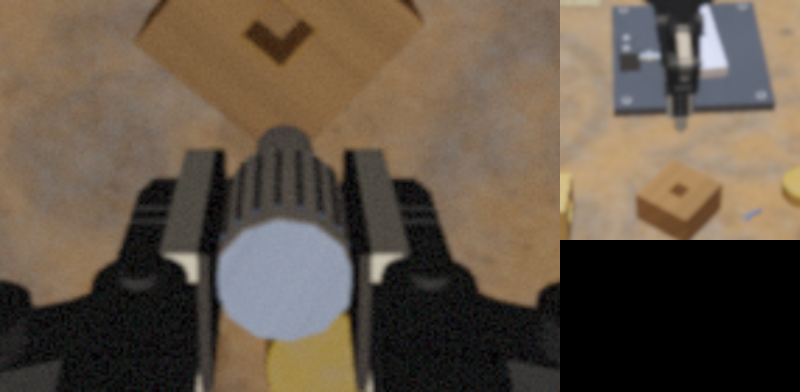

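The pin is held upright in the jaws, with its head centre at about (282,300) in the full image. I move to a spot just short of the hole so the wrist camera can see it.

move_arm(
  deltas=[
    [[0,50,20],0],
    [[0,100,35],0],
    [[0,150,50],0],
    [[20,200,62],0],
    [[50,221,68],0],
    [[58,221,68],0],
    [[58,221,68],0],
    [[58,221,68],0],
    [[58,221,68],0],
  ],
)

```text
time: 11.6
tool_pos: [498.5, 40.2, 79.6]
tcp_rot: [-35.5, 89.9, 156.6]
ft_force: [-0.9, -0.4, -0.6]
finger_gap: 20.4
```

```bash
python3 - <<'E'
from h import *
C=cam('wrist'); p,M,s=pose(); print(s['tool_pos'],s['finger_gap'],s['ft_force'])
I,D=r.snapshot('wrist'); cv2.imwrite('pics/w7.png',I[:,:,::-1])
w=ray(C,[(281.8,299.6)],p[2]+23.7)[0]; print('pin top in tool',(w-p)@M)
hsv=cv2.cvtColor(I,cv2.COLOR_RGB2HSV); pl=((hsv[...,2]>135)&(hsv[...,1]<60)).astype(np.uint8); pl[270:]=0
n,l,st,ce=cv2.connectedComponentsWithStats(pl); k=1+np.argmax(st[1:,4]); pl=(l==k).astype(np.uint8)
cs,h=cv2.findContours(pl,cv2.RETR_CCOMP,1)
o=max(cs,key=cv2.contourArea)[:,0,:]; q=cv2.minAreaRect(ray(C,o,26)[:,:2].astype(np.float32)); print('plate',q)
for i,c in enumerate(cs):
    if h[0][i][3]>=0 and cv2.contourArea(c)>150:
        e=cv2.fitEllipse(c); w=ray(C,[e[0]],26)[0]; print('hole',e,w,'tool',(w-p)@M)
E
```

```text
[498.52335885  40.16869071  79.57939561] 20.358045645396636 [-0.86776248 -0.42488733 -0.63894106]
pin top in tool [-23.69968358   1.74567235   1.50948645]
plate ((537.447509765625, 3.2060928344726562), (65.76261901855469, 140.73703002929688), 16.103410720825195)
hole ((281.4341735839844, 170.79530334472656), (23.80661392211914, 23.85596466064453), 177.53855895996094) [538.23883695  47.09754643  26.        ] tool [ 53.52491478   1.63155414 -40.35469495]
hole ((436.1588134765625, 163.80511474609375), (32.59342956542969, 36.50685501098633), 65.10327911376953) [562.47622222 -45.13019948  26.        ] tool [ 53.42999653  96.89421072 -44.64715483]
```

View pics/w7.png

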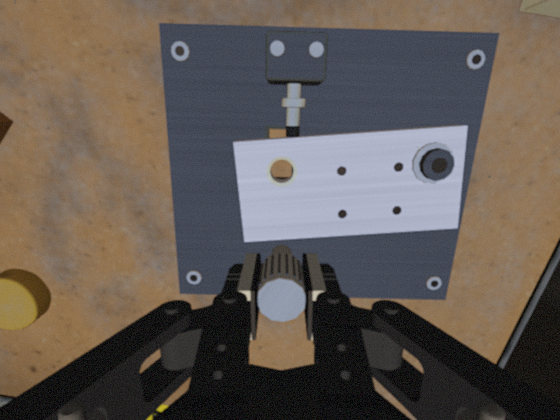

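The hole is at (281,171), at tool offset y 1.6, z −40.4. The pin by the same camera is at y 1.7, z 1.5. I move over the hole, then lower while feeling the force.

move_arm(
  deltas=[
    [[0,0,-20],0],
    [[0,0,-41],0],
    [[10,0,-41],0],
    [[20,0,-41],0],
    [[20,0,-41],0],
    [[20,0,-41],0],
  ],
)

```text
time: 12.4
tool_pos: [537.9, 48.6, 59.3]
tcp_rot: [-28.9, 89.9, 163.2]
ft_force: [0.3, 0.5, -0.4]
finger_gap: 20.6
```

move_arm(
  deltas=[
    [[4,0,0],0],
    [[8,0,0],0],
    [[8,0,0],0],
  ],
)

```text
time: 12.78
tool_pos: [537.7, 48.5, 50.9]
tcp_rot: [-25.1, 89.8, 167.0]
ft_force: [1.0, -0.3, -1.2]
finger_gap: 20.1
```

move_arm(
  deltas=[
    [[3,0,0],0],
    [[6,0,0],0],
    [[6,0,0],0],
  ],
)

```text
time: 13.15
tool_pos: [537.6, 48.6, 44.6]
tcp_rot: [-24.0, 89.8, 168.1]
ft_force: [0.5, -0.1, -0.5]
finger_gap: 20.7
```

move_arm(
  deltas=[
    [[3,0,0],0],
    [[6,0,0],0],
    [[6,0,0],0],
  ],
)

```text
time: 13.52
tool_pos: [537.3, 48.6, 38.2]
tcp_rot: [-23.2, 89.8, 168.9]
ft_force: [0.6, -0.3, -1.5]
finger_gap: 20.3
```

move_arm(
  deltas=[
    [[3,0,0],0],
    [[5.5,0,0],0],
    [[5.5,0,0],0],
  ],
)

```text
time: 13.9
tool_pos: [537.3, 48.6, 32.5]
tcp_rot: [-23.4, 89.8, 168.8]
ft_force: [1.3, 0.0, -2.5]
finger_gap: 20.2
```

move_arm(
  deltas=[
    [[1,0,0],0],
    [[2,0,0],0],
    [[2,0,0],0],
  ],
)

```text
time: 14.28
tool_pos: [537.4, 48.6, 30.5]
tcp_rot: [-23.5, 89.8, 168.6]
ft_force: [1.4, 0.6, -2.1]
finger_gap: 20.4
```

move_arm(
  deltas=[
    [[1,0,0],0],
    [[1.5,0,0],0],
    [[1.5,0,0],0],
  ],
)

```text
time: 14.65
tool_pos: [537.7, 48.6, 30.4]
tcp_rot: [-25.2, 89.8, 166.9]
ft_force: [-4.2, 0.0, 12.1]
finger_gap: 20.4
```

Seated: 12 N upward at shoulder height ≈ 26. I release and lift away.

move_arm(
  deltas=[
    [[0,0,0],0],
    [[0,0,0],0],
    [[0,0,0],0],
    [[0,0,0],0],
    [[0,0,0],0],
    [[0,0,0],0],
  ],
  jaw=1,
)

```text
time: 15.4
tool_pos: [537.7, 48.6, 30.3]
tcp_rot: [-24.3, 89.8, 167.8]
ft_force: [0.0, 0.6, -0.6]
finger_gap: 85.5
```

move_arm(
  deltas=[
    [[-20,0,0],0],
    [[-60,0,0],0],
    [[-100,0,0],0],
    [[-100,0,20],0],
    [[-100,0,40],0],
    [[-100,0,40],0],
  ],
)

```text
time: 16.15
tool_pos: [498.1, 40.0, 130.4]
tcp_rot: [-23.5, 89.8, 168.7]
ft_force: [0.3, -0.3, -0.4]
finger_gap: 85.7
```

```bash
python3 - <<'E'
from h import *
C=cam('wrist'); p,M,s=pose(); print(s['tool_pos'],s['finger_gap'],s['ft_force'])
I,D=r.snapshot('wrist'); J,_=r.snapshot('side'); P=cloud(C,D)
X=np.hypot(P[...,0]-538,P[...,1]-48); m=(X<16)&(P[...,2]>40); q=P[m]; print('head top z',np.median(q[:,2]),q.mean(0),'spread z',q[:,2].std())
v,u=np.nonzero((X>20)&(X<60)&(P[...,2]>20)&(P[...,2]<30)); print('plate z',np.median(P[v,u,2]))
cv2.imwrite('pics/w8.png',np.hstack([I[:,80:],cv2.copyMakeBorder(cv2.resize(J[130:220,230:340],(320,262)),0,158,0,0,cv2.BORDER_CONSTANT)])[:,:,::-1])
E
```

```text
[498.14909388  40.01969805 130.38856121] 85.66630447233321 [ 0.3216834  -0.2845728  -0.41902163]
head top z 53.98659928668121 [536.78576961  46.66285218  53.32730055] spread z 2.5870278196506034
plate z 26.160731425880456
```

View pics/w8.png

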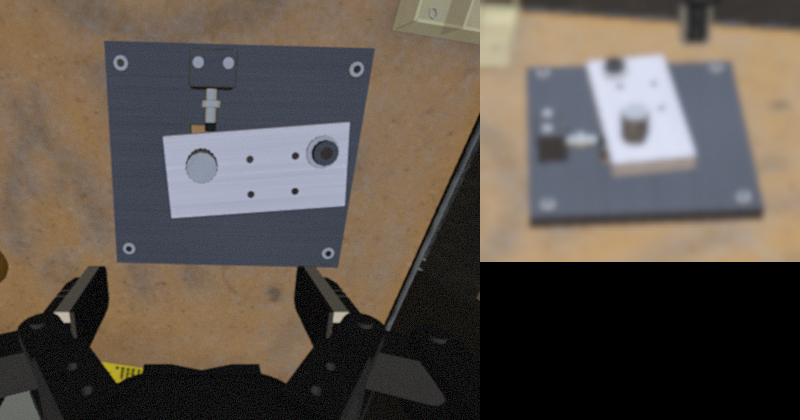

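The pin head stands flat on the plate: head top at 54.0 and plate top at 26.2. The heading is the tight margin, so I measure plate against base before handing in.

```bash
python3 - <<'E'
from h import *
def rectang(C,m,z):
    c=max(cv2.findContours(m.astype(np.uint8),0,1)[0],key=cv2.contourArea)[:,0,:]
    q=cv2.approxPolyDP(cv2.convexHull(c),12,True)[:,0,:]
    w=ray(C,q,z)[:,:2]; r_=cv2.minAreaRect(ray(C,c,z)[:,:2].astype(np.float32)); return q.tolist(),[round(float(np.degrees(np.arctan2(*(w[i]-w[i-1])[::-1]))%90),2) for i in range(len(w))],r_
for n in ('wrist','top'):
    C=cam(n); I,D=r.snapshot(n); hsv=cv2.cvtColor(I,cv2.COLOR_RGB2HSV); roi=np.zeros((420,560),bool)
    if n=='wrist': roi[20:268,160:470]=1
    else: roi[160:260,312:420]=1
    P=cloud(C,D)
    pl=roi&(hsv[...,2]>135)&(hsv[...,1]<60); pl&=(P[...,2]>18); 
    pl=cv2.morphologyEx(pl.astype(np.uint8),cv2.MORPH_OPEN,np.ones((5,5)))
    print(n,'plate',rectang(C,pl,26))
    ba=roi&((hsv[...,1]<110)|(hsv[...,0]>90)); ba=cv2.morphologyEx(ba.astype(np.uint8),cv2.MORPH_OPEN,np.ones((7,7)))
    print(n,'base',rectang(C,ba,12))
    if n=='wrist':
        s=ray(C,[(200,62),(437,69),(209,248),(408,253)],13)[:,:2]
        for a,b in ((1,0),(3,2)): d=s[b]-s[a]; print('screw y',np.degrees(np.arctan2(-d[0],d[1])),np.linalg.norm(d))
        for a,b in ((2,0),(3,1)): d=s[b]-s[a]; print('screw x',np.degrees(np.arctan2(d[1],d[0])),np.linalg.norm(d))
print(r.sense()['time'])
E
```

```text
wrist plate ([[428, 124], [423, 207], [252, 218], [244, 138]], [16.33, 16.26, 15.98, 15.97], ((537.1558227539062, 2.8449630737304688), (65.57820129394531, 140.07012939453125), 16.3419246673584))
wrist base ([[469, 20], [469, 267], [160, 255], [160, 20]], [12.05, 21.91, 9.68, 5.69], ((544.947998046875, 17.318496704101562), (198.07713317871094, 278.6940002441406), 12.130438804626465))
screw y 10.509657043249371 177.66121466565923
screw y 10.557601058839202 176.87740706595977
screw x 10.814152322410074 150.94119999999236
screw x 10.51660872207535 150.7910619503495
top plate ([[385, 196], [419, 211], [385, 210]], [0.54, 67.32, 89.71], ((548.6346435546875, -66.1844482421875), (36.3642692565918, 81.8229751586914), 0.5447307229042053))
top base ([[419, 160], [419, 243], [382, 259], [315, 253], [316, 160]], [1.38, 0.24, 24.6, 86.32, 0.55], ((534.2259521484375, 18.170303344726562), (241.90968322753906, 263.052978515625), 1.3764417171478271))
16.35
```

```bash
python3 -c "
from bench import r
print(r.hand_in())"
```

```text
the job is handed in; nothing more can be done
None
```

The job is done and handed in at about 16.4 s of the 64 s allowed; the hand-in reported no verdict.

**Plate:** I swung it onto the stop screw and held it there for about 0.9 s. The push measured 5.4–7.6 N at the wrist. The force on the stop itself was not measured; by the task's 0.5–1.2 ratio it would lie between about 2.7 and 9 N.

**Pin:** I lifted it about 100 mm out of the stand and lowered it through the plate's hole with no resistance. At shoulder height the force rose to about 12 N upward, so I took it as seated. I released it and moved the open gripper well clear.

**Last checks:**
- **Pin seating:** the head top is at 54.0 mm and the plate top at 26.2 mm, which puts the shoulder flat on the plate.
- **Plate heading:** about 5.5° (0.097 rad) from the base against the 0.115 limit, so the margin is only about 1°. It was about the same before the pin went in.
- **Bystanders:** the arm stayed clear of them. I did not re-measure their positions.
- **Disagreements:** the top and wrist cameras differed by about 4 mm on the pin's position before the grasp, and I went with the wrist camera. In the final check the automatic outlines of the base (both cameras) and of the plate in the top view failed. The heading therefore rests on the wrist view of the plate's edges and the base's corner screws.

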